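# Eject and trap a hand-blender battery pack

### The arm

A 7-joint arm with a two-finger parallel gripper is mounted at the origin on the work surface. World frame = base frame: x ahead of the robot, y to its left, z up, the work surface at z = 0. Lengths are in m, angles in rad, forces in N, time in s.
With the tool pointing down it reaches from about 0.4 to 0.925 m from the base axis. Payload 5.6 kg.
Tool frame: the origin (TCP) lies between the finger pads; the fingertips stand ctrl.tip_reach ahead of it and the grasp point (between the pads) lies 5 mm behind it (ctrl.tip_reach is the distance from the TCP to the fingertips, in m); z points along the fingers, y is the line along which they close (so a half turn about z gives the same grasp; the last joint's range is limited). The gripper opens to 85 mm and grips with 20 to 120 N. Pads are 22 mm wide; open, the fingers measure 114 mm over their backs; the gripper's body (76 mm by 85 mm) begins 54 mm behind the grasp point. The pads swing forward as they close: fully open they stand 13 mm farther back than shut.
Start: joints at [1.097, 0.468, -0.012, 1.603, 0.006, 1.071, -0.056], TCP at [0.271, -0.591, 0.245] pointing down, gripper open.
Joint ranges: [-2.53, 2.53], [-0.31, 2.02], [-1.57, 1.55], [0.28, 2.44], [-1.29, 4.43], [0.15, 1.84], [-2.92, 2.92]. Speed limits (rad/s): [2.57, 2.57, 3.14, 3.14, 3.14, 3.14, 3.14].

### API

Orientations are given as a unit quaternion [x, y, z, w].
In Python, from plant import ctrl, capture gives the robot as it stands.
- The arm moves only by the tool jog_arm, never from a script. Its argument "targets" is a list of rows, each an object of numbers: "ax", "ay", "az": the turn, a rotation vector about the tool's x, y, z in rad; "tx", "ty", "tz": the shift along the tool's x, y, z in m; "gripper": the opening, from 0 (shut) to 1 (fully open). In form: [{"ax": .., "ay": .., "az": .., "tx": .., "ty": .., "tz": .., "gripper": ..}, ...]. A call has 1 to 8 rows; each row is the pose to reach, as a shift and turn from the pose commanded when the call began, along the tool's axes at that moment; what a row does not reach only later rows make up. A row lasts 1/8 s, in which the tool goes at most 62.5 mm and 10.7 degrees, less where a joint would pass 70% of its speed; a pose out of reach is approached as far as the arm can. A call with a gripper value outside its range is refused whole. The fingers move at their own pace and stop on an object; the grip force is fixed at half the most. Time passes only in rows, so rows that repeat a pose let the fingers close. It gives the time, the measured TCP pose, the force, the opening and the grip force at its end, in the units of the state.
- ctrl.state(): the state, without advancing time (a new reading comes with each control period).
- capture(name): name is "scene" or "side" or "wrist"; returns a dict with "img" (384x512x3 uint8, blue, green, red), "fx", "fy", "cx", "cy" (pixels), "R" (3x3) and "t" (3): a world point X has camera coordinates R X + t; the wrist camera has in their place "T_tool_cam" (4x4, takes a point from camera to tool coordinates, whose origin is the TCP and whose axes are the flange's). Camera axes: x right, y down, z forward; pixel columns grow to the right and rows downward; lengths in m; the calibration is good to about 2 mm. A picture is of the moment at which its call begins: read the wrist's pose just before it. There is no depth.
- ctrl.finish_job(): hands the job in; it is judged then, once.
The state is a dict: "time": time; "joints": joint angles; "dq": joint speeds; "tau": joint torques, N m; "ee_pos": TCP position; "tcp_rot": TCP orientation; "contact_force": force on the tool from outside, world axes, zero at the start; "moment": the same for the moment, N m; "opening": opening from 0.0 (shut) to 1.0 (fully open); "grasp_force": force on a finger pad.
Only numpy, scipy, OpenCV 4.12 (cv2) and the standard library are available. Lean on these libraries where they do the work, as an engineer would, in place of code of your own. Each camera call takes 0.05 s, during which the arm holds its last target. There are 200 camera calls.

### The job

The tall battery pack in the charger is ready: press the eject key of its bay with one finger and trap the pack with the other finger as it springs out, so that it stops in the mouth of its bay before it slides past the charger's front edge. Finish while still holding it there with the finger against its spring, popped clear of its latch, for the cook to take. Only press and block: lift nothing, leave the short pack docked and do not disturb the other things on the counter.

Things in the scene. Friction and masses are not known exactly. Their poses are not given: they have to be found in the camera images.
- charger: White two-bay battery charger screwed to the counter, 165 long x 250 wide x 56 mm high. Origin on the counter under the middle of its width, 75 mm behind its front edge; x points away from the front edge, y to the left, z up (x and y below, in mm, are in this frame). Ribs and cheeks beside the bays are only 20 mm high; the 56 mm high rear housing with the spring ejectors starts at x = 52
- bay_left_mouth (a point): Left bay: middle of its floor at the charger's front edge (x = -75, y = 42, 10 mm above the counter). The bay is a channel along x, 63 mm wide, with a flat floor open to the front. A docked pack's front face is at x = -30, so 45 mm of free floor lie ahead of it. The bay's key is on the outer cheek beside this free floor
- bay_right_mouth (a point): The same for the right bay (x = -75, y = -42, 10 mm above the counter); its key is on the right-hand cheek
- key_left (a joint): Eject key of the left (+y) bay: travel straight down, 0 up to 0.009 m fully pressed; the pack is let go at once, with force, at about 0.005 to 0.006 m. About 3 N at the top and 6 N at the bottom, plus 1 to 3 N of latch friction; it springs up when let go
- key_right (a joint): Eject key of the right (-y) bay, otherwise as key_left
- key_left_top (a point): Middle of the top of the left key, a grey ribbed plate 38 (along x) x 28 mm (along y), at x = -53, y = 104: 62 mm to the side of its bay's middle, 23 mm ahead of the docked pack's front face. Its top is 32 mm above the counter when up, 23 mm when fully pressed; a second finger level with it over the channel then has its tip 13 mm above the channel floor
- key_right_top (a point): The same for the right key (x = -53, y = -104)
- tall_pack: The tall battery pack, a loose grey block 80 long x 60 wide x 46 mm high, about 0.36 kg, docked in either bay. Origin at the middle of its underside, on the channel floor (top 56 mm above the counter); axes as the charger's. When its key is pressed a spring ejector (9 N, 7 N after 20 mm, 3 N at the end of its 48 mm stroke) shoots it to -x within about 0.1 s, past the front edge unless blocked
- tall_pack_front (a point): Middle of the width of the tall pack's flat front face (60 mm wide), 20 mm above its underside: at x = -30 in the charger's frame while docked, clear of its latch from x = -36 on, level with the charger's front edge at x = -75
- short_pack: The short battery pack, 80 x 60 x 28 mm, docked in the other bay in the same way and to be left there; origin at the middle of its underside
- blender_handle: Cordless hand-blender motor handle, white, 235 mm long, 72 mm wide, 70 mm high, lying behind the charger; origin under its middle, its axis along x
- pepper_a: Red bell pepper, 82 mm across, 96 mm high, standing in front of the charger; origin at its foot
- pepper_b: Another such pepper, to the left of the charger
- sauce_bottle: Squeeze bottle, 58 mm across, 170 mm high, behind the charger; origin at its foot
- deli_tub: Round lidded food pot, 90 mm across, 75 mm high, left of the charger; origin at its foot
- steel_pan: Open steel pan, 162 x 176 x 100 mm high, right of the charger; origin under its middle
- scraper: Spatula lying on the counter in front of the charger, on the right; its long axis is x
Not all that is in view belongs to the job. What is shaped like the tall_pack but orange or purple is not meant. What is shaped like the short_pack but turquoise is not meant.

How it is judged:
At the end, for the whole second after the job is handed in: The tall pack sits upright on its bay floor, popped at least 6 mm from its docked place, front face not past the charger's front edge (1 mm allowed), at rest and pressing on a finger with over 0.5 N; the short pack is still docked (within 5 mm) (x of tall_pack_front in the frame of charger between -0.076 and -0.036 m and z of tall_pack_front in the frame of charger below 0.036 m and angle between tall_pack's own z axis and vertical below 0.12 rad and linear speed of tall_pack below 0.02 m/s and (contact force between tall_pack and the fingers above 0.5 N or contact force between tall_pack and the arm above 0.5 N) and x of short_pack in the frame of charger above 0.005 m); the arm keeps its last pose, push and grip.
It fails at once if the tall pack slid away: its front face went more than 5 mm past the charger's front edge (x of tall_pack_front in the frame of charger below -0.08 m).
It fails at once if the tall pack was lifted or tipped (z of tall_pack in the frame of charger above 0.02 m or angle between tall_pack's own z axis and vertical above 0.25 rad).
It fails at once if the short pack was ejected, lifted or moved (distance of short_pack from where it was at the start of the episode above 0.006 m).
It fails at once if another thing on the counter was disturbed (moved more than 20 mm) (distance of any of blender_handle, pepper_a, pepper_b, sauce_bottle, deli_tub, steel_pan, scraper from where it was at the start of the episode above 0.02 m).
It also fails if it takes over 38 s, if anything falls off the work surface, if the arm or the gripper's body presses on something with over 40 N, if the wrist force passes 120 N, or if a joint passes its speed limit or range.

## Working session

There is one attempt and no reset: what is moved stays moved. The work goes in short steps, Python scripts to look and compute and a tool call to move; the robot and the scene stay as the last step left them, time stands still between calls to the robot, and variables do not carry over. Pictures are saved under pics/ and viewed, at most 10 in all, crops included, and the job is handed in when it is done.

Besides the shell and the picture viewer there is one more tool, called after "Emit:" as name([rows], argument=value, ...), one row to a line, values as JSON. jog_arm: Moves the arm, as the interface text tells. Its arguments: {"type":"object","properties":{"targets":{"type":"array","items":{"type":"object","properties":{"ax":{"type":"number"},"ay":{"type":"number"},"az":{"type":"number"},"tx":{"type":"number"},"ty":{"type":"number"},"tz":{"type":"number"},"gripper":{"type":"number"}}}}},"required":["targets"]}

```bash
mkdir -p pics; ls
python3 - <<'E'
from plant import ctrl,capture
import cv2,numpy as np
np.set_printoptions(precision=4,suppress=True)
s=ctrl.state(); print(s['time'],s['ee_pos'],s['tcp_rot'],s['opening'],ctrl.tip_reach)
for n in('scene','side'):
    c=capture(n); cv2.imwrite(f'pics/{n}0.png',c['img']); np.savez(f'{n}.npz',**c)
    print(n,c['fx'],c['cx'],c['cy'],c['R'],c['t'])
E
```

```text
pics
0.0 [ 0.2711 -0.5901  0.2443] [ 0.9769  0.2137 -0.0002 -0.0009] 1.0009342711172642 0.014
scene 371.34984633636395 257.0938841829977 191.867899533369 [[-0.3378  0.941  -0.0201]
 [ 0.6226  0.2074 -0.7545]
 [-0.7059 -0.2674 -0.6559]] [ 0.1523 -0.2892  1.5744]
side 427.3620016572307 253.39522509951917 187.35652659541418 [[-0.6833 -0.7301 -0.0042]
 [-0.484   0.4573 -0.746 ]
 [ 0.5466 -0.5078 -0.6659]] [0.4161 0.3149 1.0726]
```

View pics/scene0.png

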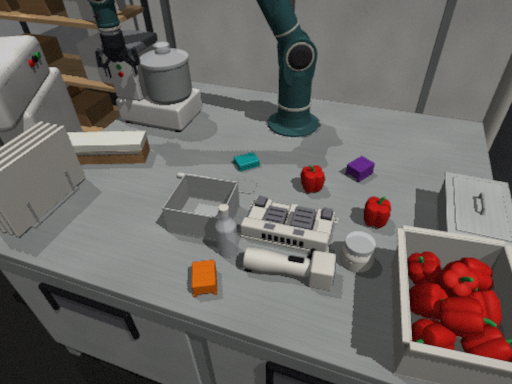

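View pics/side0.png

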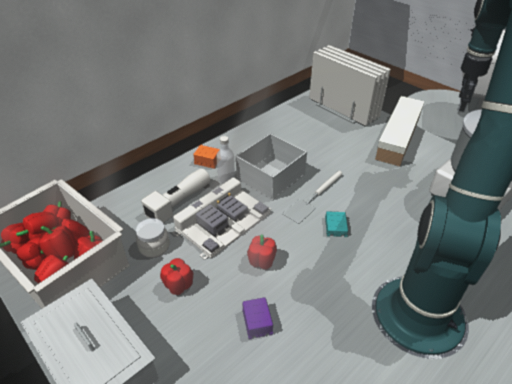

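The scene view shows the charger at about (290,222) and the side view shows it at about (222,215). I'll zoom in on both.

Run:
```python
import cv2,numpy as np
a=np.load('scene.npz')['img'][185:255,235:345]; b=np.load('side.npz')['img'][170:260,165:275]
a=cv2.resize(a,None,fx=6,fy=6,interpolation=cv2.INTER_CUBIC); b=cv2.resize(b,None,fx=6,fy=6,interpolation=cv2.INTER_CUBIC)
cv2.imwrite('pics/a.png',a); cv2.imwrite('pics/b.png',b)
```

```text
(no output)
```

View pics/a.png

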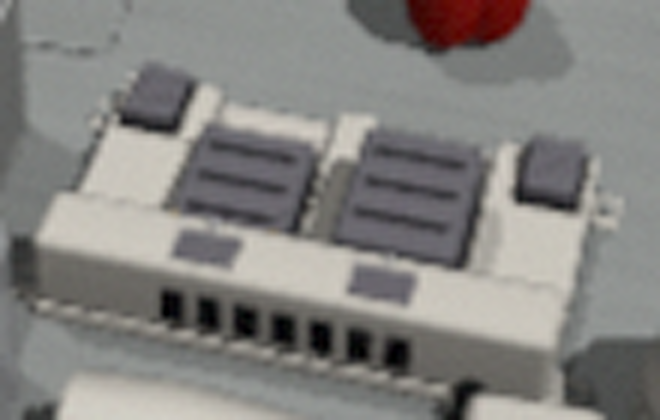

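View pics/b.png

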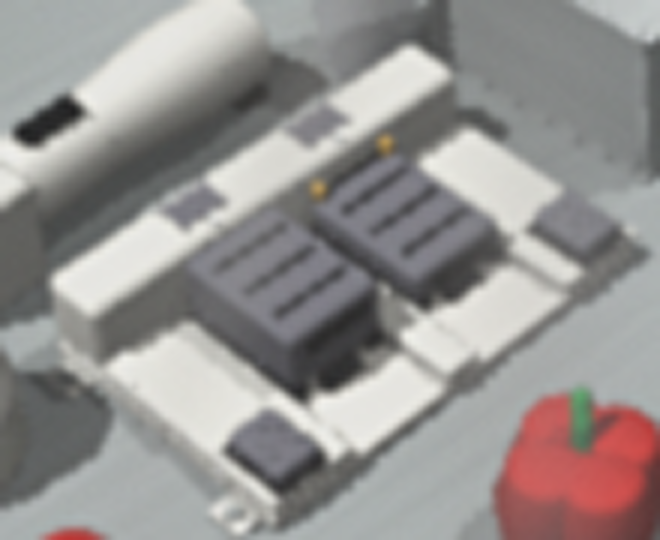

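The view from the side shows the left bay (+y) holding the tall pack: its top is level with the housing and its front face is tall. Next I'll fit the charger pose from points in both views.

```bash
cat > fit.py <<'E'
import numpy as np
from scipy.optimize import least_squares
def Rz(a): return np.array([[np.cos(a),-np.sin(a),0],[np.sin(a),np.cos(a),0],[0,0,1]])
def proj(c,X):
    p=X@c['R'].T+c['t']; return np.c_[c['fx']*p[:,0]/p[:,2]+c['cx'],c['fy']*p[:,1]/p[:,2]+c['cy']]
def fit(obs,x0):   # obs: list of (cam, Nx3 mm, Nx2 px)
    f=lambda q:np.concatenate([(proj(c,np.array(P)/1e3@Rz(q[2]).T+[q[0],q[1],0])-p).ravel() for c,P,p in obs])
    return least_squares(f,x0,loss='soft_l1'),f
E
python3 - <<'E'
from fit import *
np.set_printoptions(precision=2,suppress=True)
s,d=[dict(np.load(n+'.npz')) for n in('scene','side')]
S=[(-53,104,32,555,165),(-53,-104,32,160,92),(52,-125,56,65,195),(52,125,56,565,287),(90,125,56,555,345),(90,-125,56,37,240)]
D=[(-53,104,32,275,443),(-53,-104,32,580,222),(52,125,56,100,318),(90,125,56,52,285),(52,-125,56,455,75),(90,-125,56,408,47),
(-30,72,56,300,352),(-30,12,56,382,290),(-30,-12,38,415,272),(-30,-72,38,497,225)]
S,D=np.array(S,float),np.array(D,float)
o=[(s,S[:,:3],S[:,3:]/6+[235,185]-.4),(d,D[:,:3],D[:,3:]/6+[165,170]-.4)]
for oo in(o,o[:1],o[1:]):
    r,f=fit(oo,[.6,0,0]); print(np.round(r.x,4),np.round(r.cost,2)); e=f(r.x).reshape(-1,2)
    if oo is o: print(e)
q=r=fit(o,[.6,0,0])[0].x
for n,P in dict(keyL=(-53,104,32),mouthL=(-75,42,10),packfront=(-30,42,30),edge=(-70,42,30)).items(): print(n,np.round(Rz(q[2])@np.array(P)/1e3+[q[0],q[1],0],4))
# pepper a foot approx, side (263,262)
c=d; 
def ray(c,u,v,z):
    w=c['R'].T@np.array([(u-c['cx'])/c['fx'],(v-c['cy'])/c['fy'],1]); C=-c['R'].T@c['t']; return C+w*(z-C[2])/w[2]
for u,v,n in((262,250,'a'),(177,275,'b')): print(n,ray(d,u,v,.05))
for u,v,n in((313,179,'a'),(377,212,'b'),(360,247,'tub')): print(n,ray(s,u,v,.05))
E
```

```text
[0.57 0.15 0.06] 12.64
[[ 0.95 -0.7 ]
 [ 0.53 -0.38]
 [-0.35 -1.49]
 [ 2.5  -0.39]
 [ 2.28  0.  ]
 [ 0.29  0.11]
 [ 0.7  -0.35]
 [-0.27 -1.14]
 [-0.79  0.06]
 [-1.11 -0.89]
 [ 0.85 -1.01]
 [ 0.32 -1.57]
 [-1.23 -1.21]
 [ 0.2  -1.89]
 [ 0.73  1.13]
 [ 0.97 -1.3 ]]
[0.58 0.15 0.06] 3.08
[0.57 0.15 0.06] 5.57
keyL [0.51 0.25 0.03]
mouthL [0.5  0.19 0.01]
packfront [0.54 0.19 0.03]
edge [0.5  0.19 0.03]
a [0.39 0.18 0.05]
b [0.48 0.39 0.05]
a [0.4  0.18 0.05]
b [0.49 0.39 0.05]
tub [0.64 0.36 0.05]
```

Emit:
jog_arm([
  {"tx": 0.05, "ty": -0.037, "az": 0.1, "gripper": 0.56},
  {"tx": 0.1, "ty": -0.075, "az": 0.2, "gripper": 0.56},
  {"tx": 0.15, "ty": -0.11, "az": 0.3, "gripper": 0.56},
  {"tx": 0.2, "ty": -0.148, "az": 0.372, "gripper": 0.56},
  {"tx": 0.25, "ty": -0.185, "az": 0.372, "gripper": 0.56},
  {"tx": 0.3, "ty": -0.222, "az": 0.372, "gripper": 0.56},
  {"tx": 0.35, "ty": -0.26, "az": 0.372, "gripper": 0.56},
  {"tx": 0.367, "ty": -0.272, "az": 0.372, "gripper": 0.56},
])

```text
invalid input
```

Emit:
jog_arm([
  {"tx": 0.005, "ty": -0.05, "gripper": 0.56},
  {"tx": 0.01, "ty": -0.11, "gripper": 0.56},
  {"tx": 0.015, "ty": -0.17, "gripper": 0.56},
  {"tx": 0.02, "ty": -0.23, "gripper": 0.56},
  {"tx": 0.025, "ty": -0.29, "gripper": 0.56},
  {"tx": 0.03, "ty": -0.35, "gripper": 0.56},
  {"tx": 0.032, "ty": -0.389, "gripper": 0.56},
  {"tx": 0.032, "ty": -0.389, "gripper": 0.56},
])

```text
invalid input
```

Run:
```python
from plant import ctrl,capture
import cv2,numpy as np
np.set_printoptions(precision=4,suppress=True)
s=ctrl.state(); print(s['time'],s['ee_pos'],s['tcp_rot'],s['opening'],s['joints'],s['contact_force'])
c=capture('wrist'); print(c['T_tool_cam'],c['fx'],c['cx'],c['cy'])
np.savez('wrist.npz',ee=s['ee_pos'],rot=s['tcp_rot'],**c)
cv2.imwrite('pics/w.png',cv2.resize(c['img'],(800,600),interpolation=cv2.INTER_CUBIC))
```

```text
0.1 [ 0.2712 -0.5902  0.2444] [ 0.9769  0.2137 -0.0002 -0.0008] 1.0042590204666668 [ 1.097   0.4683 -0.0116  1.6036  0.006   1.0714 -0.0563] [-0.7994 -0.3382 -0.027 ]
[[ 0.0006 -0.963  -0.2694  0.0685]
 [ 1.      0.0004  0.001   0.0001]
 [-0.0009 -0.2694  0.963  -0.1275]
 [ 0.      0.      0.      1.    ]] 333.39211901133143 259.951716676593 195.28943342438035
```

View pics/w.png

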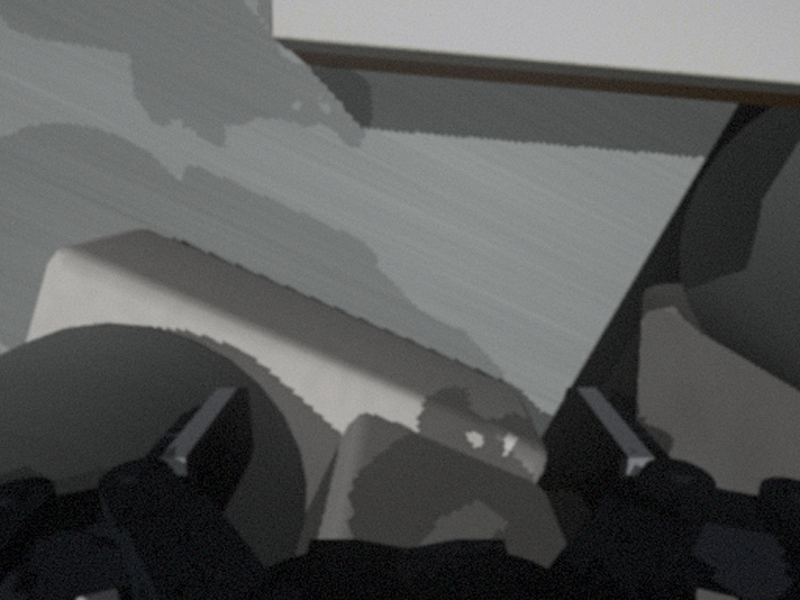

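The call was refused, probably because every field is required. The pot on a white box stands to the +y side of the start pose, so I'll locate it before sweeping across.

Run:
```python
from fit import *
np.set_printoptions(precision=3,suppress=True)
s=dict(np.load('scene.npz')); C=-s['R'].T@s['t']; print('cam',C)
def ray(c,u,v,z):
    w=c['R'].T@np.array([(u-c['cx'])/c['fx'],(v-c['cy'])/c['fy'],1]); return C+w*(z-C[2])/w[2]
for p in((120,120),(183,129),(201,100)): print('boxcorner',ray(s,*p,0))
for z in(.1,.2,.25,.3): print('potside r/l, top',z,ray(s,190,60,z),ray(s,142,60,z),ray(s,162,46,z))
```

```text
cam [1.343 0.338 0.818]
boxcorner [ 0.201 -0.728  0.   ]
boxcorner [ 0.183 -0.427  0.   ]
boxcorner [-0.075 -0.47   0.   ]
potside r/l, top 0.1 [-0.274 -0.616  0.1  ] [-0.203 -0.851  0.1  ] [-0.406 -0.856  0.1  ]
potside r/l, top 0.2 [-0.048 -0.483  0.2  ] [ 0.013 -0.686  0.2  ] [-0.163 -0.69   0.2  ]
potside r/l, top 0.25 [ 0.064 -0.417  0.25 ] [ 0.12  -0.603  0.25 ] [-0.041 -0.607  0.25 ]
potside r/l, top 0.3 [ 0.177 -0.35   0.3  ] [ 0.228 -0.52   0.3  ] [ 0.081 -0.524  0.3  ]
```

Emit:
jog_arm([
  {"ax": 0, "ay": 0, "az": 0.1, "tx": 0.05, "ty": -0.01, "tz": 0, "gripper": 0.56},
  {"ax": 0, "ay": 0, "az": 0.2, "tx": 0.1, "ty": -0.04, "tz": 0, "gripper": 0.56},
  {"ax": 0, "ay": 0, "az": 0.3, "tx": 0.15, "ty": -0.08, "tz": 0, "gripper": 0.56},
  {"ax": 0, "ay": 0, "az": 0.372, "tx": 0.2, "ty": -0.12, "tz": 0, "gripper": 0.56},
  {"ax": 0, "ay": 0, "az": 0.372, "tx": 0.25, "ty": -0.16, "tz": 0, "gripper": 0.56},
  {"ax": 0, "ay": 0, "az": 0.372, "tx": 0.3, "ty": -0.2, "tz": 0, "gripper": 0.56},
  {"ax": 0, "ay": 0, "az": 0.372, "tx": 0.34, "ty": -0.24, "tz": 0, "gripper": 0.56},
  {"ax": 0, "ay": 0, "az": 0.372, "tx": 0.367, "ty": -0.272, "tz": 0, "gripper": 0.56},
])

```text
time: 1.15
ee_pos: [0.4922, -0.1869, 0.2452]
tcp_rot: [1.0, 0.031, 0.0, -0.0]
contact_force: [0.2, 0.3, -1.2]
opening: 0.56
grasp_force: 0.0
```

Emit:
jog_arm([
  {"ax": 0, "ay": 0, "az": 0, "tx": 0.005, "ty": -0.05, "tz": 0, "gripper": 0.56},
  {"ax": 0, "ay": 0, "az": 0, "tx": 0.01, "ty": -0.11, "tz": 0, "gripper": 0.56},
  {"ax": 0, "ay": 0, "az": 0, "tx": 0.015, "ty": -0.17, "tz": 0, "gripper": 0.56},
  {"ax": 0, "ay": 0, "az": 0, "tx": 0.02, "ty": -0.23, "tz": 0, "gripper": 0.56},
  {"ax": 0, "ay": 0, "az": 0, "tx": 0.025, "ty": -0.29, "tz": 0, "gripper": 0.56},
  {"ax": 0, "ay": 0, "az": 0, "tx": 0.03, "ty": -0.35, "tz": 0, "gripper": 0.56},
  {"ax": 0, "ay": 0, "az": 0, "tx": 0.032, "ty": -0.389, "tz": 0, "gripper": 0.56},
  {"ax": 0, "ay": 0, "az": 0, "tx": 0.032, "ty": -0.389, "tz": 0, "gripper": 0.56},
])

```text
time: 2.15
ee_pos: [0.4994, 0.2038, 0.2451]
tcp_rot: [0.999, 0.033, -0.0, -0.001]
contact_force: [0.2, 0.5, -0.1]
opening: 0.564
grasp_force: 0.0
```

Run:
```python
from plant import ctrl,capture
import cv2,numpy as np
np.set_printoptions(precision=4,suppress=True)
s=ctrl.state(); print(s['time'],s['ee_pos'],s['tcp_rot'],s['opening'],s['joints'],s['contact_force'])
c=capture('wrist')
np.savez('wrist.npz',ee=s['ee_pos'],rot=s['tcp_rot'],**c)
cv2.imwrite('pics/w2.png',cv2.resize(c['img'],(800,600),interpolation=cv2.INTER_CUBIC))
```

```text
2.15 [0.4994 0.2038 0.2451] [ 0.9995  0.0325 -0.0003 -0.0008] 0.5638002792659113 [-0.1562  0.3109 -0.352   1.8566  0.124   0.9955 -2.0661] [ 0.1914  0.4881 -0.0575]
```

View pics/w2.png

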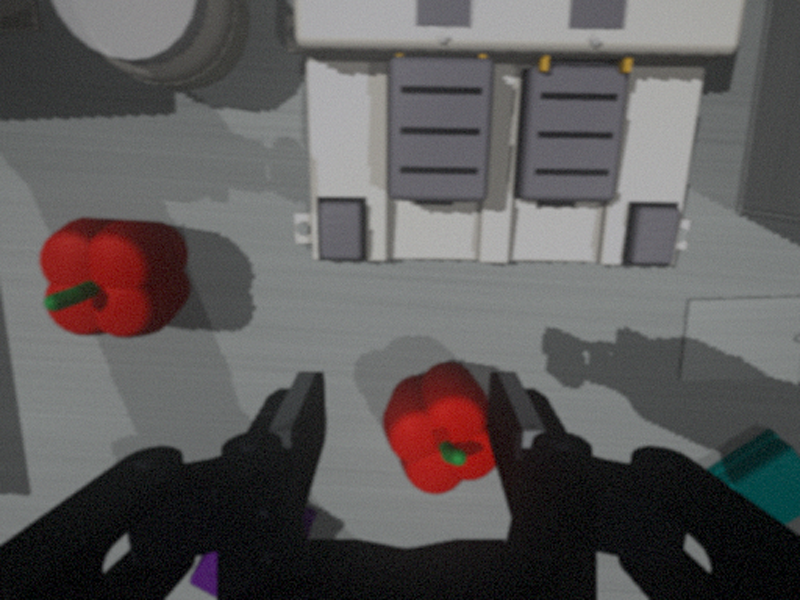

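The wrist view shows the left key at about (340,229), with its bay's pack front at y≈199 spanning x 391 to 489. I'll refit the pose from this view.

```bash
cat >> fit.py <<'E'
from scipy.spatial.transform import Rotation as Ro
def wcam(w):
    T=np.eye(4);T[:3,:3]=Ro.from_quat(w['rot']).as_matrix();T[:3,3]=w['ee']
    M=np.linalg.inv(T@w['T_tool_cam']); return dict(fx=w['fx'],fy=w['fy'],cx=w['cx'],cy=w['cy'],R=M[:3,:3],t=M[:3,3])
E
python3 - <<'E'
from fit import *
np.set_printoptions(precision=4,suppress=True)
c=wcam(dict(np.load('wrist.npz')))
W=np.array([(-53,104,32,340,229),(-53,-104,32,656,235),(-30,72,56,391,199),(-30,12,56,489,199),(-30,-12,38,518,201),(-30,-72,38,615,201),(-75,72,10,394,259),(-75,12,10,480,260),(-75,-12,10,514,262),(-75,-72,10,600,264)],float)
r,f=fit([(c,W[:,:3],W[:,3:]/1.5625-.2)],[.57,.15,.06]); print(r.x); print(f(r.x).reshape(-1,2))
q=r.x
for xf in(-53,-56): print(xf,'tcp target',Rz(q[2])@np.array([xf,73,0])/1e3+[q[0],q[1],0])
# fingertips: project pad tip candidates in tool frame
w=dict(np.load('wrist.npz')); T=Ro.from_quat(w['rot']).as_matrix()
for y in(-.024,-.0385):
  for z in(.005,.014): print(y,z,1.5625*proj(c,np.array([[.011,y,z],[-.011,y,z]])@T.T+w['ee']))
E
```

```text
[0.5782 0.1464 0.0491]
[[ 0.9278  1.387 ]
 [ 2.2     0.9404]
 [-0.9135 -0.1342]
 [ 0.6649  0.9538]
 [ 3.6317 -1.2946]
 [ 2.3356 -0.2651]
 [-1.8218  0.0251]
 [-2.4358  0.2816]
 [-2.4448 -0.6401]
 [-3.1552 -1.0251]]
-53 tcp target [0.5217 0.2167 0.    ]
-56 tcp target [0.5187 0.2166 0.    ]
-0.024 0.005 [[318.1801 377.061 ]
 [321.6283 448.2976]]
-0.024 0.014 [[323.1776 364.6385]
 [326.2486 432.4244]]
-0.0385 0.005 [[265.3624 377.0511]
 [270.9098 448.2957]]
-0.0385 0.014 [[273.3784 364.6279]
 [278.3197 432.421 ]]
```

Emit:
jog_arm([
  {"ax": 0, "ay": 0, "az": 0, "tx": 0.01, "ty": -0.006, "tz": 0.03, "gripper": 0.56},
  {"ax": 0, "ay": 0, "az": 0.01, "tx": 0.021, "ty": -0.0115, "tz": 0.07, "gripper": 0.56},
  {"ax": 0, "ay": 0, "az": 0.01, "tx": 0.021, "ty": -0.0115, "tz": 0.11, "gripper": 0.56},
  {"ax": 0, "ay": 0, "az": 0.01, "tx": 0.021, "ty": -0.0115, "tz": 0.145, "gripper": 0.56},
  {"ax": 0, "ay": 0, "az": 0.01, "tx": 0.021, "ty": -0.0115, "tz": 0.145, "gripper": 0.56},
  {"ax": 0, "ay": 0, "az": 0.01, "tx": 0.021, "ty": -0.0115, "tz": 0.145, "gripper": 0.56},
])

```text
time: 2.95
ee_pos: [0.5217, 0.2121, 0.1014]
tcp_rot: [1.0, 0.024, 0.001, -0.0]
contact_force: [0.5, 0.2, 0.6]
opening: 0.558
grasp_force: 0.0
```

Run:
```python
from plant import ctrl,capture
import cv2,numpy as np
np.set_printoptions(precision=4,suppress=True)
s=ctrl.state(); print(s['time'],s['ee_pos'],s['tcp_rot'],s['opening'],s['contact_force'])
c=capture('wrist'); d=capture('side')
np.savez('wrist2.npz',ee=s['ee_pos'],rot=s['tcp_rot'],**c); np.savez('side2.npz',**d)
a=cv2.resize(c['img'],(512,384)); b=cv2.resize(d['img'][150:270,150:286],None,fx=5,fy=5,interpolation=cv2.INTER_CUBIC)
cv2.imwrite('pics/w3.png',cv2.resize(c['img'],(800,600),interpolation=cv2.INTER_CUBIC)); cv2.imwrite('pics/s3.png',b)
```

```text
2.95 [0.5217 0.2121 0.1014] [ 0.9997  0.0237  0.0008 -0.0001] 0.5584679890014125 [0.5041 0.152  0.5802]
```

View pics/w3.png

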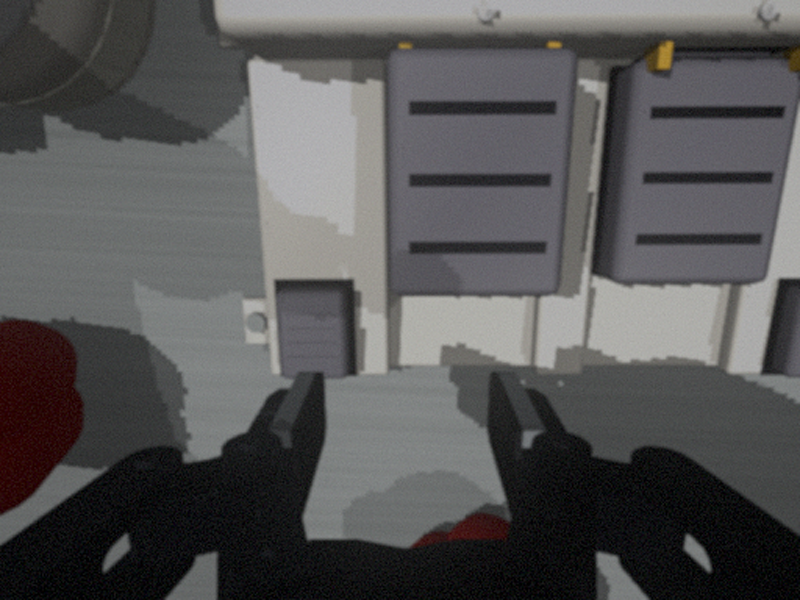

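View pics/s3.png

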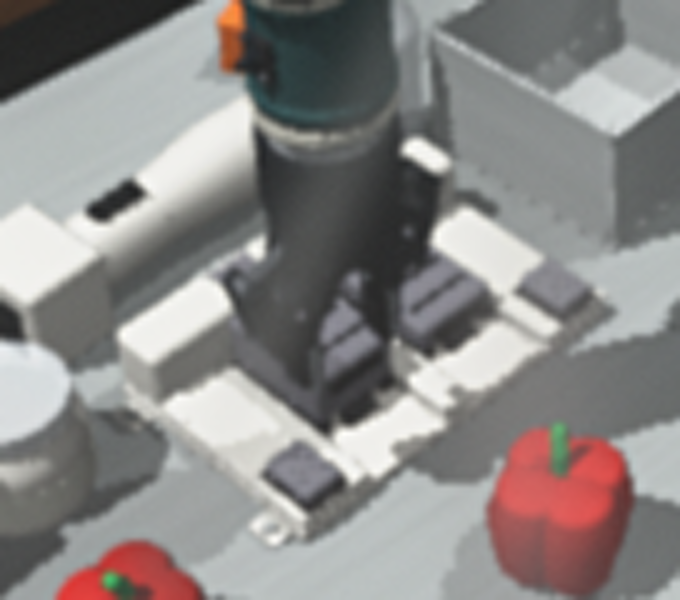

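Run:
```python
from fit import *
np.set_printoptions(precision=4,suppress=True)
w=dict(np.load('wrist2.npz')); c=wcam(w)
W=np.array([(-53,104,32,314,328),(-30,72,56,391,294),(-30,12,56,558,293),(-30,-12,38,612,281),(-30,-72,38,768,279),(52,42,56,480,52),(52,-42,56,710,56)],float)
r,f=fit([(c,W[:,:3],W[:,3:]/1.5625-.2)],[.57,.15,.06]); print(r.x); print(f(r.x).reshape(-1,2)*1.56)
r2,_=fit([(c,W[:3,:3],W[:3,3:]/1.5625-.2)],[.57,.15,.06]); print(r2.x)
w1=dict(np.load('wrist.npz')); c1=wcam(w1)
W1=np.array([(-53,104,32,340,229),(-53,-104,32,656,235),(-30,72,56,391,199),(-30,12,56,489,199),(-30,-12,38,518,201),(-30,-72,38,615,201)],float)
r3,f3=fit([(c,W[:,:3],W[:,3:]/1.5625-.2),(c1,W1[:,:3],W1[:,3:]/1.5625-.2)],[.57,.15,.06]); print('both',r3.x)
M=Ro.from_quat(w['rot']).as_matrix(); print('yaw',np.arctan2(M[1,0],M[0,0]),'tilt',M[:,2])
for q in(r.x,r2.x,r3.x):
  P=M.T@(Rz(q[2])@np.array([-55,73,0])/1e3+[q[0],q[1],0]-w['ee']); print('move tool',P)
```

```text
[0.5792 0.1502 0.0559]
[[ -5.6961   8.784 ]
 [ -5.9446   1.3163]
 [  2.1125   0.9671]
 [ -1.6614   0.6811]
 [  2.0782   1.4435]
 [ -0.2955 -21.6267]
 [ 49.2574 -27.9563]]
[0.5792 0.1477 0.0353]
both [0.5788 0.1497 0.0563]
yaw 0.047500771029769004 tilt [ 0.0015  0.0002 -1.    ]
move tool [-0.0013 -0.0079  0.1014]
move tool [ 0.0002 -0.0066  0.1014]
move tool [-0.0017 -0.0074  0.1014]
```

Both views give the charger pose as about (0.579, 0.149, 0.055 rad). I'll shift sideways by 7 mm and lower to just above the key.

Emit:
jog_arm([
  {"ax": 0, "ay": 0, "az": -0.008, "tx": 0, "ty": -0.007, "tz": 0.01, "gripper": 0.56},
  {"ax": 0, "ay": 0, "az": -0.008, "tx": 0, "ty": -0.007, "tz": 0.03, "gripper": 0.56},
  {"ax": 0, "ay": 0, "az": -0.008, "tx": 0, "ty": -0.007, "tz": 0.045, "gripper": 0.56},
  {"ax": 0, "ay": 0, "az": -0.008, "tx": 0, "ty": -0.007, "tz": 0.05, "gripper": 0.56},
  {"ax": 0, "ay": 0, "az": -0.008, "tx": 0, "ty": -0.007, "tz": 0.05, "gripper": 0.56},
  {"ax": 0, "ay": 0, "az": -0.008, "tx": 0, "ty": -0.007, "tz": 0.05, "gripper": 0.56},
])

```text
time: 3.8
ee_pos: [0.5207, 0.2198, 0.0506]
tcp_rot: [1.0, 0.028, 0.0, -0.0]
contact_force: [0.3, 1.2, -0.6]
opening: 0.558
grasp_force: 0.0
```

Run:
```python
from plant import ctrl,capture
import cv2,numpy as np
np.set_printoptions(precision=4,suppress=True)
s=ctrl.state(); print(s['time'],s['ee_pos'],s['tcp_rot'],s['opening'],s['contact_force'])
d=capture('side'); c=capture('wrist')
b=cv2.resize(d['img'][170:260,165:265],(600,540),interpolation=cv2.INTER_CUBIC)
cv2.imwrite('pics/s4.png',b)
```

```text
3.8 [0.5207 0.2198 0.0506] [ 0.9996  0.0283  0.0003 -0.0002] 0.5578840040347527 [ 0.2558  1.2005 -0.6335]
```

View pics/s4.png

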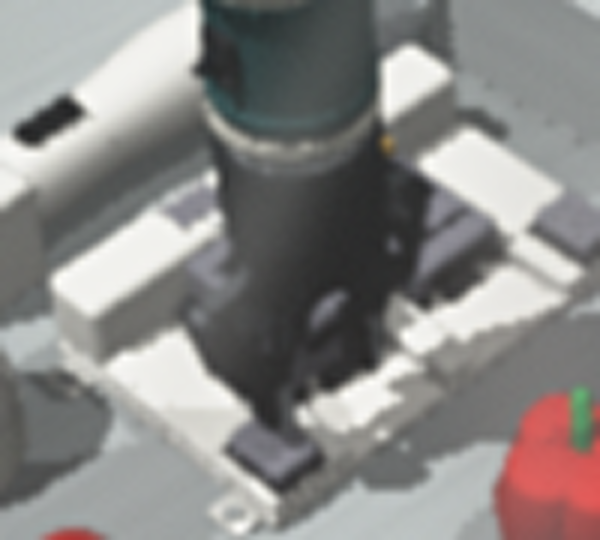

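Run:
```python
from fit import *
np.set_printoptions(precision=1,suppress=True)
d=dict(np.load('side.npz'))
ee=np.array([.5207,.2198,.0506]); M=Ro.from_quat([.9996,.0283,.0003,-.0002]).as_matrix()
cr=lambda X:(proj(d,X)-[165,170]+.4)*6
P=np.array([[sx*.011,y,.014] for y in(-.024,-.038,) for sx in(1,-1)]+[[0,-.031,.014]])
print('tip',cr(P@M.T+ee))
q=[.579,.149,.055]
K=np.array([(-53,104,32),(-72,90,32),(-34,90,32),(-72,118,32),(-34,118,32),(-30,72,56),(-30,12,56),(-30,-72,38)])/1e3@Rz(q[2]).T+[q[0],q[1],0]
print('key',cr(K)); print(cr(np.array([[.5,.2,.03],[.51,.2,.03],[.5,.21,.03],[.5,.2,.04]])))
```

```text
tip [[269.  407.9]
 [300.5 432.2]
 [246.8 424.2]
 [278.3 448.8]
 [273.6 428.2]]
key [[273.8 432.1]
 [323.1 436.9]
 [269.  395.1]
 [278.7 470.1]
 [224.8 427.4]
 [287.9 336.5]
 [379.1 271.3]
 [499.5 211. ]]
[[382.6 403.9]
 [369.  392.5]
 [366.6 414.8]
 [381.7 389.8]]
```

Run:
```python
from plant import ctrl,capture
import numpy as np,cv2
d=capture('side')['img']; np.savez('side4.npz',img=d); o=np.load('side.npz')['img']
a=cv2.cvtColor(d,cv2.COLOR_BGR2GRAY)[230:256,198:224].astype(int); b=cv2.cvtColor(o,cv2.COLOR_BGR2GRAY)[230:256,198:224].astype(int)
print('cols 198..223');
for i in range(26): print(230+i,' '.join('%3d'%v for v in a[i]))
print('old')
for i in range(26): print(230+i,' '.join('%3d'%v for v in b[i]))
```

```text
cols 198..223
230 178  97  68  70  69  66  63  61  58  55  51  50  50  47  45  51  61  63  63  62  62  56  54  50  48  48
231 219 132  74  66  65  64  61  59  55  54  50  49  48  46  47  53  63  64  63  63  56  50  49  48  51  50
232 234 183 126  90  66  59  59  57  55  52  51  50  48  45  47  54  64  65  69  71  52  46  50  49  49  70
233 237 233 203 162 106  65  54  54  54  51  50  48  46  48  52  58  65  64  80  89  58  43  45  54  82 129
234 236 239 239 231 183 108  62  50  48  49  49  48  48  54  62  65  59  54  75  93  73  57  65 111 169 207
235 236 237 240 242 235 187 120  66  47  48  47  47  48  62  73  66  47  47  75 115 138 133 141 191 241 245
236 236 237 238 240 243 239 194 118  74  50  46  46  51  65  75  68  53  64 102 165 207 212 211 224 241 243
237 233 233 234 235 237 237 218 177 121  62  45  44  47  62  78  81 103 138 147 204 223 223 220 221 228 237
238 217 218 219 220 221 222 220 207 159  79  46  45  47  58  79  96 159 212 187 203 218 221 219 218 219 229
239 211 212 211 214 215 216 218 212 179 102  60  47  44  56  77  98 160 220 212 192 202 217 220 219 219 227
240 21
[... 3833 characters left out ...]
  95  74  57  55  71  87  97 100 103 109 100  95  95
250 144 144 147 155 151 151 174 201 219 210 152  92  66  64  57  52  68  98 104 103 108 102 100  96  97 117
251 154 147 144 146 145 152 167 177 193 219 214 161  94  58  59  71  84 102 109 102  99  95  94 103 120 139
252 167 154 145 151 167 174 175 175 168 190 219 214 168 102  87 103 103 104 110 101  96  90 103 133 163 170
253 173 167 164 185 203 199 186 178 167 171 187 209 203 147 107 101 106 101  98  96  98 103 133 166 177 176
254 174 178 199 221 213 195 179 173 174 168 171 179 170 126 106  96  98  92  90 103 123 137 164 176 175 173
255 173 182 206 221 193 167 152 150 184 179 164 176 165 117 104  99  98  92 102 135 165 172 175 174 171 172
```

The fingertip sits a few mm too far back over the key, so I'll shift it 5 mm forward and 2 mm outward, then lower it in small steps.

Emit:
jog_arm([
  {"ax": 0, "ay": 0, "az": 0, "tx": -0.005, "ty": -0.002, "tz": 0, "gripper": 0.56},
  {"ax": 0, "ay": 0, "az": 0, "tx": -0.005, "ty": -0.002, "tz": 0, "gripper": 0.56},
  {"ax": 0, "ay": 0, "az": 0, "tx": -0.005, "ty": -0.002, "tz": 0.003, "gripper": 0.56},
  {"ax": 0, "ay": 0, "az": 0, "tx": -0.005, "ty": -0.002, "tz": 0.006, "gripper": 0.56},
  {"ax": 0, "ay": 0, "az": 0, "tx": -0.005, "ty": -0.002, "tz": 0.007, "gripper": 0.56},
  {"ax": 0, "ay": 0, "az": 0, "tx": -0.005, "ty": -0.002, "tz": 0.007, "gripper": 0.56},
])

```text
time: 4.7
ee_pos: [0.5153, 0.2213, 0.0433]
tcp_rot: [1.0, 0.028, -0.0, 0.0]
contact_force: [-0.9, -0.3, 3.2]
opening: 0.56
grasp_force: 1.0
```

Emit:
jog_arm([
  {"ax": 0, "ay": 0, "az": 0, "tx": 0, "ty": 0, "tz": 0.001, "gripper": 0.56},
  {"ax": 0, "ay": 0, "az": 0, "tx": 0, "ty": 0, "tz": 0.002, "gripper": 0.56},
  {"ax": 0, "ay": 0, "az": 0, "tx": 0, "ty": 0, "tz": 0.002, "gripper": 0.56},
])

```text
time: 5.08
ee_pos: [0.5153, 0.2213, 0.0413]
tcp_rot: [1.0, 0.028, 0.0, 0.0]
contact_force: [-2.1, -0.8, 2.8]
opening: 0.559
grasp_force: 1.9
```

Emit:
jog_arm([
  {"ax": 0, "ay": 0, "az": 0, "tx": 0, "ty": 0, "tz": 0.001, "gripper": 0.56},
  {"ax": 0, "ay": 0, "az": 0, "tx": 0, "ty": 0, "tz": 0.002, "gripper": 0.56},
  {"ax": 0, "ay": 0, "az": 0, "tx": 0, "ty": 0, "tz": 0.002, "gripper": 0.56},
])

```text
time: 5.45
ee_pos: [0.5153, 0.2213, 0.0392]
tcp_rot: [1.0, 0.028, 0.0, 0.0]
contact_force: [-0.8, -1.3, 4.9]
opening: 0.561
grasp_force: 2.1
```

Emit:
jog_arm([
  {"ax": 0, "ay": 0, "az": 0, "tx": 0, "ty": 0, "tz": 0.001, "gripper": 0.56},
  {"ax": 0, "ay": 0, "az": 0, "tx": 0, "ty": 0, "tz": 0.002, "gripper": 0.56},
  {"ax": 0, "ay": 0, "az": 0, "tx": 0, "ty": 0, "tz": 0.002, "gripper": 0.56},
])

```text
time: 5.82
ee_pos: [0.5136, 0.2213, 0.0368]
tcp_rot: [1.0, 0.028, -0.002, 0.0]
contact_force: [-3.8, -1.6, 6.0]
opening: 0.559
grasp_force: 5.7
```

The TCP moved back 1.7 mm with a −x force, so the pack has probably popped. I'll check with one combined picture.

Run:
```python
from plant import ctrl,capture
import numpy as np,cv2
w=capture('wrist')['img']; d=capture('side')['img']; s=ctrl.state(); print(s['time'],s['ee_pos'],s['contact_force'],s['moment'],s['grasp_force'])
a=cv2.resize(w,(400,300)); b=cv2.resize(d[180:255,165:265],(400,300),interpolation=cv2.INTER_CUBIC)
a=cv2.resize(w[:, 100:420],(400,480)); b=cv2.resize(d[180:255,175:243],(400,441),interpolation=cv2.INTER_CUBIC)
o=np.zeros((480,800,3),np.uint8); o[:,:400]=a; o[:441,400:]=b; cv2.imwrite('pics/f.png',o)
```

```text
5.925 [0.51359593 0.2212356  0.03681163] [-4.34357532 -1.18211852  5.91874883] [-0.08595356  0.98833786 -0.21336611] 5.686867110198364
```

View pics/f.png

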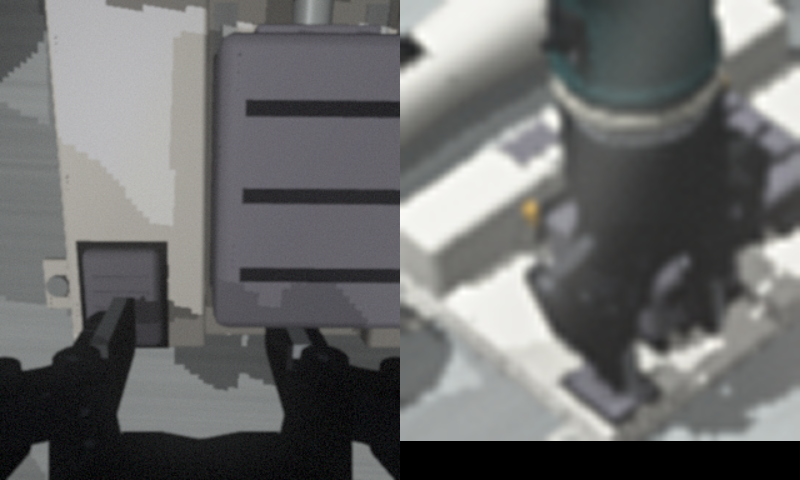

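Run:
```python
from plant import ctrl,capture
from fit import *
s=ctrl.state(); c=wcam(dict(capture('wrist'),ee=s['ee_pos'],rot=s['tcp_rot'])); C=-c['R'].T@c['t']
def ray(u,v,z):
    w=c['R'].T@np.array([(u-c['cx'])/c['fx'],(v-c['cy'])/c['fy'],1]); return C+w*(z-C[2])/w[2]
q=[.579,.149,.055]
for n,u,v,z in(('front',300,324,.056),('rear',300,32,.056),('keyback',125,246,.025),('keyfront',125,345,.025)):
    print(n,np.round((Rz(q[2]).T@(ray(100+u/1.25,v/1.25,z)-[q[0],q[1],0]))*1e3,1))
print(s['time'],s['contact_force'],s['dq'].round(4) if hasattr(s['dq'],'round') else s['dq'])
```

```text
front [-46.6  47.1  56. ]
rear [29.  52.2 56. ]
keyback [-32.4 101.6  25. ]
keyfront [-70.8 103.4  25. ]
5.925 [-4.34357532 -1.18211852  5.91874883] [-0.0012  0.0014  0.0005  0.0004 -0.0025 -0.0001 -0.0012]
```

```bash
python3 -c "
from plant import ctrl
print(ctrl.finish_job())"
```

```text
the job is handed in; nothing more can be done
None
```

I handed the job in with the tall pack ejected and trapped: its front face is at about x = −47 mm (allowed −36 to −76), pressing on the finger with about 4 N; handing in returned no verdict.

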